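# Find and mark the centre of gravity of a bar pendulum on the knife-edge stand

### The arm

A 6-joint arm with a two-finger parallel gripper is mounted at the origin on a cart in front of the work surface, level with it; the furniture and walls round the work are solid. World frame = base frame: x ahead of the robot, y to its left, z up, the work surface at z = 0. Lengths are in mm, angles in rad, forces in N, time in s.
With the tool pointing down it reaches from about 250 to 800 mm from the base axis. Payload 8.5 kg.
Tool frame: the origin (TCP) lies at the very end of the fingers, on their centre line; the grasp point (between the pads) lies 19 mm behind it (manip.pinch_z is the distance from the TCP to the grasp point, in mm); z points along the fingers, y is the line along which they close (so a half turn about z gives the same grasp; the last joint's range is limited). The gripper opens to 85 mm and grips with 20 to 120 N. Pads are 22 mm wide; open, the fingers measure 114 mm over their backs; the gripper's body (76 mm by 85 mm) begins 54 mm behind the grasp point. The pads swing forward as they close: fully open they stand 13 mm farther back than shut.
Start: joints at [1.139, 0.238, -0.013, 1.319, 0, 1.571], TCP at [219.696, 476.773, 231.276] pointing down, gripper open.
Joint ranges: [-2.66, 2.66], [-1.03, 1.9], [-1.14, 1.46], [-1.82, 2.27], [-1.45, 1.34], [-3.14, 3.14]. Speed limits (rad/s): [2.22, 2.22, 2.79, 3.14, 3.14, 3.14].

### API

Orientations are given as a unit quaternion [x, y, z, w].
In Python, from plant import manip, eyes, models gives the robot as it stands.
- The arm moves only by the tool step_arm, never from a script. Its argument "motion" is a list of rows, each an object with "dp": the shift along the tool's x, y, z in m, a list of three; "dr": the turn, a rotation vector about the tool's x, y, z in units of 6 degrees (1.0 is 6 degrees), a list of three. A call has 1 to 20 rows; each row shifts and turns the commanded pose from where the row before left it, along the tool's axes as they then stand; what a row does not reach is not made up. A row lasts 1/10 s, in which the tool goes at most 50 mm and 8.59 degrees, less where a joint would pass 70% of its speed; a pose out of reach is approached as far as the arm can. A call is refused whole if a number of a shift passes 0.05 or a number of a turn 1, either way. A call with a gripper value outside its range is refused whole. "fingers" is the finger opening in m, from 0 to 0.0854, set as the call begins (left out, the last holds). The fingers move at their own pace and stop on an object; the grip force is fixed at half the most. Time passes only in rows, so rows that do not move let the fingers close. It gives the time, the measured TCP pose, the force and the opening at its end, in the units of the state.
- manip.sense(): the state, without advancing time (a new reading comes with each control period).
- eyes.snapshot(name): name is "scene" or "side" or "wrist"; returns the picture (420x560x3 uint8, red, green, blue); there is no depth.
- eyes.camera_info(name): a dict with "vfov" (degrees; the focal length in pixels is half the picture's height over the tangent of half this angle, whatever the lens; pixels are square), "cx", "cy" (the principal point, pixels), "pose" (4x4, takes a point from camera to world coordinates); the wrist camera has in their place "mount" (4x4, takes a point from camera to tool coordinates, whose origin is the TCP and whose axes are the flange's). Camera axes: x right, y up, looking along -z (the intrinsics and any distortion apply to the point x, -y, -z); pixel columns grow to the right and rows downward; lengths in mm; the calibration is good to about 2 mm. A picture is of the moment at which its call begins: read the wrist's pose just before it. camera_info takes no time and is no camera call.
- manip.sign_off(): hands the job in, once; it reports no verdict.
Trained networks look in the newest picture that a camera, given by its name, has taken for a name from the list of things; names that differ only in an ending like _2 or _b are one class to them, and where a whole thing is asked for, a point or a joint stands for the part that bears it (a point fixed in the world has none). Each returns a list of dicts, best first, with "confidence" (0 to 1); they miss things now and then, are a little off and sometimes report something else, mostly with a low value. They report only what shows in the picture. A call takes as long as a camera call.
- models.silhouettes(camera, target): "mask" (420x560 bool, what is visible of it) and "bbox" ([left, top, right, bottom] in pixels, round what is visible of it).
- models.mark_of(camera, target): "xy" ([column, row] in pixels: a listed point, or the origin of a listed thing).
The state is a dict: "t": time; "joint_positions": joint angles; "qd": joint speeds; "joint_efforts": joint torques, N m; "tcp_pos": TCP position; "tcp_rot": TCP orientation; "ft_force": force on the tool from outside, world axes, zero at the start; "wrist_torque": the same for the moment, N m; "opening": opening from 0.0 (shut) to 1.0 (fully open).
Only numpy, scipy, OpenCV 4.12 (cv2) and the standard library are available. Lean on these libraries where they do the work, as an engineer would, in place of code of your own. Each camera call takes 0.05 s, during which the arm holds its last target. There are 200 camera calls.

### The job

Find and mark the balance point of the bar pendulum. Nudge the bar along the bed of the stand, out over the edge, a little at a time and letting go after each nudge, until its weighted end just tips down onto the rubber-padded catch; leave it lying there, take the orange rider from its sloped rest and set it astride the bar right over the edge, at the balance point to within about half a centimetre. Do not disturb the stopwatch, the tin or the crucible.

Things in the scene. Friction and masses are not known exactly. Their poses are not given: they have to be found in the camera images.
- stand: Knife-edge stand, fixed: grey base 345 x 84 mm carrying a flat steel bed, its top 75 mm up, 46 mm wide. Origin on the worktop under the edge; x along the bed the way the bar slides out, y across, z up. The bed runs from x = -200 mm to the edge at x = 0. Brass guide strips on it, 7 mm high, 23 mm apart, from x = -193 to -58 mm, keep the bar straight.
- edge (a point): Middle of the fulcrum edge (hardened, rounded, radius 4 mm) at the end of the bed, on the bed's top, 75 mm above the worktop; axes as the stand's.
- catch (a point): Top of the catch's rubber pad, 90 mm beyond the edge, 59.5 mm above the worktop. The tipped bar comes to rest on it, bob end down by about 0.17 rad (10 degrees).
- pendulum_bar: Loose bar pendulum: drilled aluminium bar 360 x 20 x 16 mm, 0.56 kg with its bob. Origin: middle of its underside; x along it to the bob end (out over the edge), z up. Starts level on the bed between the guides, its middle 110 to 160 mm behind the edge. Its balance point is unmarked, 35 to 72 mm from the middle towards the bob, depending on the bob's place.
- plain_end (a point): Middle of the bar's plain end face (20 x 16 mm), which sticks out behind the bed and can be pushed with shut fingers; sliding takes about 3 to 7 N. Fingers still pressing on it hold it down by friction: draw back some mm for a third of a second after each nudge, and the bar tips once the balance point is past the edge. When it tips, this end rises about 40 mm.
- bob (a joint): Place of the brass bob along the bar, m: its middle is 120 mm + this value from the bar's middle. The bob is clamped hard with its black thumbscrew and does not move.
- bob_top (a point): Middle of the top face of the brass bob: block 32 mm along the bar, 44 mm wide, its top 15 mm above the bar's top face, the thumbscrew 13 mm higher. Its cheeks reach down beside the bar but stay 8.5 mm above the bar's underside.
- rest: Sloped rest of grey plate, fixed, 84 x 60 mm on the worktop, origin under its centre. Its face slopes at 35 degrees, rising along its x axis; on it is a stub of bar section with a black stop at its lower end. The rider sits astride the stub, so it leans by 35 degrees towards the rest's -x side (the robot).
- rider: The marker: loose orange saddle, 20 mm long (x, along the bar), 34 mm wide (y), 40 g. Origin: middle of the underside of its crown, which lies on the bar's top face when seated; z up. Crown 5 mm thick; two legs reach 12 mm down, 25 mm apart, flared at the foot. A black index line round its middle is the mark. It may face either way along the bar.
- rider_tab (a point): Middle of the rider's finger tab, by which it is gripped: 10 mm thick (rider's y), 20 mm long (x), standing on the crown from 5 to 36 mm above the rider's origin; this point is 20 mm above it. Axes as the rider's.
- stopwatch: Bystander: black digital stopwatch lying on the worktop, about 66 x 58 x 18 mm with a cord. Origin on the worktop under it.
- moisture_tin: Bystander: round open aluminium tin, 60 mm wide, 26 mm high. Origin under its centre.
- crucible: Bystander: white lidded crucible, 45 mm wide, 49 mm high. Origin under its centre.

How it is judged (in metres and radians):
On the way, in this order (a step that is already met when the one before it is completed fails the run):
1. the bar has tipped over the edge, bob end down, and lies on the catch (angle between pendulum_bar's own x axis and vertical between 1.6808 and 1.8208 rad and y of pendulum_bar in the frame of stand between -0.012 and 0.012 m and height (world z) of pendulum_bar above 0.075 m and contact force between the fingers and pendulum_bar below 0.1 N), for 0.2 s.
2. the rider sits astride the bar over the edge (angle between pendulum_bar's own x axis and vertical between 1.6808 and 1.8208 rad and y of pendulum_bar in the frame of stand between -0.012 and 0.012 m and height (world z) of pendulum_bar above 0.075 m and z of rider in the frame of pendulum_bar between 0.012 and 0.02 m and y of rider in the frame of pendulum_bar between -0.006 and 0.006 m and angle between the z axis of rider and the z axis of pendulum_bar, either way round below 0.2 rad and angle between the x axis of rider and the x axis of pendulum_bar, either way round below 0.4 rad and angle between rider's own z axis and vertical below 0.6 rad and x of rider in the frame of edge between -0.012 and 0.012 m), for 0.2 s.
At the end, for the whole second after the job is handed in: The bar lies tipped across the edge on the stand, bob end down on the catch (0.11 to 0.25 rad), and the released rider sits astride it, crown on the bar's top face, its index within 12 mm of the edge along the stand and within 7 mm of the bar's true balance point along the bar; both at rest (all of step 2 and ((value of joint bob between -0.05 and -0.03 m and x of rider in the frame of pendulum_bar between 0.03109 and 0.04709 m) or (value of joint bob between -0.03 and -0.025 m and x of rider in the frame of pendulum_bar between 0.03332 and 0.04932 m) or (value of joint bob between -0.025 and -0.02 m and x of rider in the frame of pendulum_bar between 0.03556 and 0.05156 m) or (value of joint bob between -0.02 and -0.015 m and x of rider in the frame of pendulum_bar between 0.03779 and 0.05379 m) or (value of joint bob between -0.015 and -0.01 m and x of rider in the frame of pendulum_bar between 0.04002 and 0.05602 m) or (value of joint bob between -0.01 and -0.005 m and x of rider in the frame of pendulum_bar between 0.04225 and 0.05825 m) or (value of joint bob between -0.005 and 0 m and x of rider in the frame of pendulum_bar between 0.04448 and 0.06048 m) or (value of joint bob between 0 and 0.005 m and x of rider in the frame of pendulum_bar between 0.04672 and 0.06272 m) or (value of joint bob between 0.005 and 0.01 m and x of rider in the frame of pendulum_bar between 0.04895 and 0.06495 m) or (value of joint bob between 0.01 and 0.015 m and x of rider in the frame of pendulum_bar between 0.05118 and 0.06718 m) or (value of joint bob between 0.015 and 0.02 m and x of rider in the frame of pendulum_bar between 0.05341 and 0.06941 m) or (value of joint bob between 0.02 and 0.025 m and x of rider in the frame of pendulum_bar between 0.05564 and 0.07164 m) or (value of joint bob between 0.025 and 0.03 m and x of rider in the frame of pendulum_bar between 0.05788 and 0.07388 m) or (value of joint bob between 0.03 and 0.05 m and x of rider in the frame of pendulum_bar between 0.06011 and 0.07611 m)) and linear speed of each of pendulum_bar, rider below 0.02 m/s); the robot touches nothing.
It fails at once if the bar falls or is lifted off the stand (height (world z) of pendulum_bar below 0.06 m or height (world z) of pendulum_bar above 0.15 m).
It fails at once if the black digital stopwatch is knocked away (distance of stopwatch from where it was at the start of the episode above 0.02 m).
It fails at once if the small round aluminium tin is knocked away (distance of moisture_tin from where it was at the start of the episode above 0.02 m).
It fails at once if the white lidded crucible is knocked away (distance of crucible from where it was at the start of the episode above 0.02 m).
It also fails if it takes over 72 s, if anything falls off the work surface, if the arm or the gripper's body presses on something with over 40 N, if the wrist force passes 120 N, or if a joint passes its speed limit or range.

## Working session

There is one attempt and no reset: what is moved stays moved. The work goes in short steps, Python scripts to look and compute and a tool call to move; the robot and the scene stay as the last step left them, time stands still between calls to the robot, and variables do not carry over. Pictures are saved under pics/ and viewed, on a budget of 10 in all, crops included, one or two more only if the job needs it, and the job is handed in when it is done.

Besides the shell and the picture viewer there is one more tool, called after "Request:" by a JSON object that holds its "name" and its "arguments", one argument or row to a line. step_arm: Moves the arm, as the interface text tells. Its arguments: {"type":"object","properties":{"motion":{"type":"array","items":{"type":"object","properties":{"dp":{"type":"array","items":{"type":"number"}},"dr":{"type":"array","items":{"type":"number"}}}}},"fingers":{"type":"number"}},"required":["motion"]}

```bash
mkdir -p pics; ls
cat > h.py <<'E'
import numpy as np, cv2
from plant import manip, eyes, models
from scipy.spatial.transform import Rotation as R
def cam(n):
    i=eyes.camera_info(n); f=210/np.tan(np.radians(i['vfov'])/2)
    if 'pose' in i: P=np.array(i['pose'])
    else:
        s=manip.sense(); T=np.eye(4); T[:3,:3]=R.from_quat(s['tcp_rot']).as_matrix(); T[:3,3]=s['tcp_pos']; P=T@np.array(i['mount'])
    return P,f,i['cx'],i['cy'],i
def ray(c,px):
    P,f,cx,cy,_=c; d=np.array([(px[0]-cx)/f,-(px[1]-cy)/f,-1]); return P[:3,3],P[:3,:3]@d
def atz(c,px,z):
    o,d=ray(c,px); return o+d*(z-o[2])/d[2]
def proj(c,p):
    P,f,cx,cy,_=c; q=P[:3,:3].T@(np.array(p)-P[:3,3]); return np.array([cx+f*q[0]/-q[2],cy-f*q[1]/-q[2]])
def tri(cs,pxs):
    A=np.zeros((3,3));b=np.zeros(3)
    for c,p in zip(cs,pxs):
        o,d=ray(c,p); d=d/np.linalg.norm(d); M=np.eye(3)-np.outer(d,d); A+=M;b+=M@o
    x=np.linalg.solve(A,b); return x,[np.linalg.norm(proj(c,x)-p) for c,p in zip(cs,pxs)]
def save(n,im): cv2.imwrite('pics/'+n+'.png',im[:,:,::-1])
E
python3 - <<'E'
from h import *
np.set_printoptions(precision=2,suppress=True)
for n in ['scene','side','wrist']:
    im=eyes.snapshot(n); save(n+'0',im); c=cam(n); print(n,c[4])
    for t in (['edge','catch','plain_end','bob_top','pendulum_bar','rest','rider','rider_tab','stand','stopwatch','moisture_tin','crucible'] if n!='wrist' else []):
        r=models.mark_of(n,t); print(t,[(np.array(q['xy']),round(q['confidence'],2)) for q in r[:2]])
print(manip.sense())
E
```

```text
pics
scene {'vfov': 42.67031706965155, 'cx': 287.8974411607476, 'cy': 207.54300750608667, 'pose': array([[    0.89,     0.23,    -0.4 ,    14.71],
       [   -0.46,     0.44,    -0.77, -1005.94],
       [   -0.  ,     0.87,     0.5 ,   740.72],
       [    0.  ,     0.  ,     0.  ,     1.  ]])}
edge [(array([259.6, 235.9]), 0.96)]
catch [(array([279.4, 259.4]), 0.85)]
plain_end [(array([210.6, 178. ]), 0.8), (array([248.8, 216.1]), 0.74)]
bob_top []
pendulum_bar [(array([237.3, 207.5]), 0.72)]
rest [(array([321.8, 230.6]), 0.76)]
rider [(array([316.1, 223.5]), 0.49), (array([279.3, 259.8]), 0.37)]
rider_tab [(array([312.8, 219.9]), 0.7)]
stand [(array([258.5, 262.3]), 0.66)]
stopwatch [(array([351.4, 290.1]), 0.67), (array([315.5, 225.5]), 0.38)]
moisture_tin [(array([291.2, 216.7]), 0.62)]
crucible [(array([391.5, 268.2]), 0.75)]
side {'vfov': 45.42108221616654, 'cx': 274.6083937995509, 'cy': 220.06849586772714, 'pose': array([[   0.87,    0.22,   -0.44,  133.9 ],
       [  -0.49,    0.37,   -0.79, -788.02],
       [  -0.01,    0.9 ,    0.43,  509.6 ],
       [   0.  ,    0.  ,    0
[... 581 characters left out ...]
 ]), 0.63)]
wrist {'vfov': 64.93300344181965, 'cx': 281.40710567922264, 'cy': 209.53716833996984, 'mount': array([[  -0.  ,    0.95,    0.33,   83.63],
       [   1.  ,    0.  ,    0.  ,   -0.83],
       [  -0.  ,    0.33,   -0.95, -142.49],
       [   0.  ,    0.  ,    0.  ,    1.  ]])}
{'t': 1.35, 'joint_positions': array([ 1.14,  0.24, -0.01,  1.32,  0.  ,  1.57]), 'qd': array([ 0., -0.,  0.,  0., -0.,  0.]), 'joint_efforts': array([  0.  , -53.86,  34.67,   0.  ,   0.  ,   0.  ]), 'tcp_pos': array([219.7 , 476.77, 231.29]), 'tcp_rot': array([ 0.21,  0.98, -0.  , -0.  ]), 'ft_force': array([-0.75,  0.11,  0.04]), 'wrist_torque': array([-0.01,  0.01, -0.03]), 'opening': 0.9961444770549227}
```

Run:
```python
from h import *
np.set_printoptions(precision=1,suppress=True)
a,b=cam('scene'),cam('side')
D={'edge':((259.6,235.9),(224.2,250.1),75),'catch':((279.4,259.4),(246.2,283.8),59.5),'plain_end':((210.6,178),(164.9,192.8),83),'bar':((237.3,207.5),(195.7,220.6),75),'rest':((321.8,230.6),(302.1,254),0),'rider':((316.1,223.5),(291.9,236.4),0),'tab':((312.8,219.9),(288.9,231),0),'stand':((258.5,262.3),(221.3,286.1),0),'tin':((291.2,216.7),(263.4,236.1),0),'cruc':((391.5,268.2),(394.1,293),0),'bobtop':(None,(215.1,230.9),106)}
for k,(p,q,z) in D.items():
    if p: print(k,*tri([a,b],[p,q]),atz(a,p,z),atz(b,q,z))
    else: print(k,atz(b,q,z))
print('sw',atz(a,(351.4,290.1),0))
i=cv2.imread('pics/scene0.png');j=cv2.imread('pics/side0.png')
v=np.vstack([cv2.resize(i[120:330,150:450],(800,560))]);cv2.imwrite('pics/v1.png',v)
cv2.imwrite('pics/v2.png',cv2.resize(j[140:350,120:420],(800,560)))
```

```text
edge [428.6 -79.6  91.6] [np.float64(1.1823663204404458), np.float64(1.5345645784503827)] [436.3 -56.   75. ] [443.3 -51.3  75. ]
catch [481.1 -62.7  -1.6] [np.float64(0.7331481728827418), np.float64(0.9320929375378362)] [ 444.4 -140.3   59.5] [ 437.9 -149.4   59.5]
plain_end [449.5 303.7  60.4] [np.float64(0.26331933565634746), np.float64(0.31603332503298487)] [435.9 260.6  83. ] [432.8 248.1  83. ]
bar [440.6  82.6  79.1] [np.float64(0.3679111255411215), np.float64(0.45941830223195623)] [442.2  89.1  75. ] [444.6  91.4  75. ]
rest [709.3 109.  -83.6] [np.float64(1.375999670650234), np.float64(1.6335355647334835)] [637.2  -0.5   0. ] [629.8 -21.    0. ]
rider [576.2 -69.7  76.4] [np.float64(0.5589741453047935), np.float64(0.7020121175252244)] [641.8  36.9   0. ] [653.  58.   0.]
tab [560.2 -82.9  97.6] [np.float64(0.10950877936462272), np.float64(0.13850883018564927)] [643.3  57.    0. ] [661.1  84.4   0. ]
stand [422.2 -77.8  19.8] [np.float64(0.20445074015765646), np.float64(0.26486422230573947)] [432.9 -52.4   0. ] [434.5 -48.8   0. ]
tin [622.1 137.7 -26.6] [np.float64(0.46316319828594904), np.float64(0.5537597286420812)] [599.9  98.6   0. ] [599.   91.2   0. ]
cruc [ 677.5 -242.5   19.1] [np.float64(1.688490593056735), np.float64(2.1942096376248443)] [ 696.8 -216.8    0. ] [ 696.4 -226.9   -0. ]
bobtop [436.7 -29.8 106. ]
sw [ 569.5 -241.6    0. ]
```

View pics/v1.png

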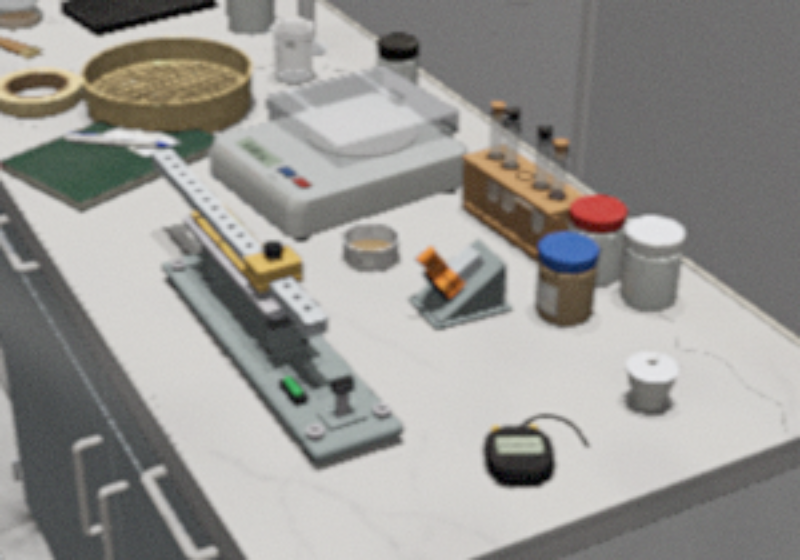

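View pics/v2.png

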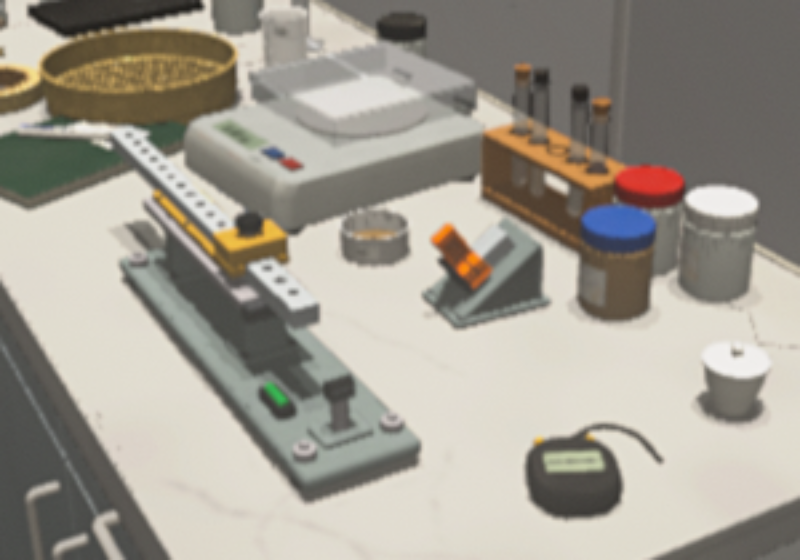

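Request:
{"name": "step_arm", "arguments": {
  "fingers": 0,
  "motion": [
    {"dp": [-0.0275, -0.0164, 0]},
    {"dp": [-0.0275, -0.0164, 0]},
    {"dp": [-0.0275, -0.0164, 0]},
    {"dp": [-0.0275, -0.0164, 0]},
    {"dp": [-0.0275, -0.0164, 0]},
    {"dp": [-0.0275, -0.0164, 0]},
    {"dp": [-0.0275, -0.0164, 0]},
    {"dp": [-0.0275, -0.0164, 0]},
    {"dp": [-0.0275, -0.0164, 0]},
    {"dp": [-0.0275, -0.0164, 0]},
    {"dp": [-0.0275, -0.0164, 0]},
    {"dp": [-0.0275, -0.0164, 0]}
  ]
}}

```text
invalid input
```

Request:
{"name": "step_arm", "arguments": {
  "motion": [
    {"dr": [0, 0, 1]},
    {"dr": [0, 0, 1]},
    {"dr": [0, 0, 1]},
    {"dr": [0, 0, 1]},
    {"dr": [0, 0, 1]},
    {"dr": [0, 0, 1]},
    {"dr": [0, 0, 1]},
    {"dr": [0, 0, 1]},
    {"dr": [0, 0, 1]},
    {"dr": [0, 0, 1]},
    {"dr": [0, 0, 0.88]},
    {"dr": [0, 0, 0]}
  ]
}}

```text
invalid input
```

Run:
```python
from h import *
np.set_printoptions(precision=3,suppress=True)
s=manip.sense(); print(s['t'],s['tcp_pos'],R.from_quat(s['tcp_rot']).as_matrix(),s['joint_positions'])
c=cam('wrist');im=eyes.snapshot('wrist');save('w1',cv2.resize(im,(800,600)))
Z={'edge':75,'catch':59.5,'plain_end':83,'bob_top':106,'pendulum_bar':75,'stand':0,'rider_tab':85,'rider':65,'rest':0,'moisture_tin':0}
for t,z in Z.items():
    for q in models.mark_of('wrist',t)[:2]: print(t,np.array(q['xy']),round(q['confidence'],2),atz(c,q['xy'],z))
```

```text
1.35 [219.702 476.768 231.286] [[-0.908  0.419 -0.   ]
 [ 0.419  0.908 -0.   ]
 [ 0.    -0.    -1.   ]] [ 1.139  0.238 -0.014  1.319  0.     1.571]
```

View pics/w1.png

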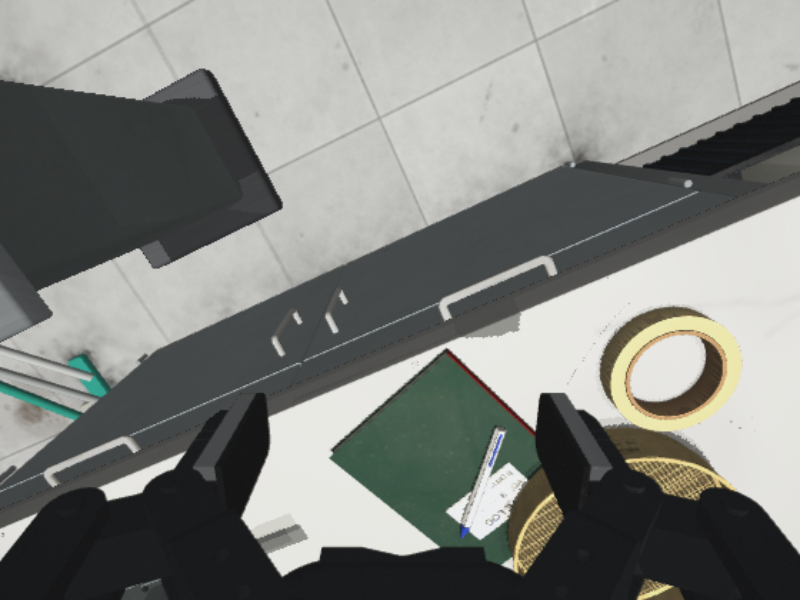

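Request:
{"name": "step_arm", "arguments": {
  "fingers": 0,
  "motion": [
    {"dp": [-0.0286, -0.0221, 0], "dr": [0, 0, 0]},
    {"dp": [-0.0286, -0.0221, 0], "dr": [0, 0, 0]},
    {"dp": [-0.0286, -0.0221, 0], "dr": [0, 0, 0]},
    {"dp": [-0.0286, -0.0221, 0], "dr": [0, 0, 0]},
    {"dp": [-0.0286, -0.0221, 0], "dr": [0, 0, 0]},
    {"dp": [-0.0286, -0.0221, 0], "dr": [0, 0, 0]},
    {"dp": [-0.0286, -0.0221, 0], "dr": [0, 0, 0]},
    {"dp": [-0.0286, -0.0221, 0], "dr": [0, 0, 0]},
    {"dp": [-0.0286, -0.0221, 0], "dr": [0, 0, 0]},
    {"dp": [-0.0286, -0.0221, 0], "dr": [0, 0, 0]},
    {"dp": [-0.0286, -0.0221, 0], "dr": [0, 0, 0]},
    {"dp": [-0.0286, -0.0221, 0], "dr": [0, 0, 0]},
    {"dp": [-0.0286, -0.0221, 0], "dr": [0, 0, 0]}
  ]
}}

```text
t: 3.2
tcp_pos: [437.6, 58.8, 231.5]
tcp_rot: [0.214, 0.977, 0.0, 0.0]
ft_force: [1.1, 0.3, -0.6]
opening: -0.004
```

Request:
{"name": "step_arm", "arguments": {
  "motion": [
    {"dp": [0, 0, 0], "dr": [0, 0, -0.956]},
    {"dp": [0, 0, 0], "dr": [0, 0, -0.956]},
    {"dp": [0, 0, 0], "dr": [0, 0, -0.956]},
    {"dp": [0, 0, 0], "dr": [0, 0, -0.956]},
    {"dp": [0, 0, 0], "dr": [0, 0, -0.956]},
    {"dp": [0, 0, 0], "dr": [0, 0, -0.956]},
    {"dp": [0, 0, 0], "dr": [0, 0, -0.956]},
    {"dp": [0, 0, 0], "dr": [0, 0, -0.956]},
    {"dp": [0, 0, 0], "dr": [0, 0, -0.956]},
    {"dp": [0, 0, 0], "dr": [0, 0, -0.956]},
    {"dp": [0, 0, 0], "dr": [0, 0, -0.956]},
    {"dp": [0, 0, 0], "dr": [0, 0, -0.956]},
    {"dp": [0, 0, 0], "dr": [0, 0, -0.956]},
    {"dp": [0, 0, 0], "dr": [0, 0, -0.956]},
    {"dp": [0, 0, 0], "dr": [0, 0, -0.956]},
    {"dp": [0, 0, 0], "dr": [0, 0, -0.956]},
    {"dp": [0, 0, 0], "dr": [0, 0, -0.956]},
    {"dp": [0, 0, 0], "dr": [0, 0, -0.956]},
    {"dp": [0, 0, 0], "dr": [0, 0, -0.956]},
    {"dp": [0, 0, 0], "dr": [0, 0, -0.956]}
  ]
}}

```text
t: 5.2
tcp_pos: [437.1, 60.2, 231.4]
tcp_rot: [0.708, -0.706, 0.0, -0.0]
ft_force: [0.0, 1.0, -0.2]
opening: -0.004
```

```bash
cat > look.py <<'E'
from h import *
import sys
np.set_printoptions(precision=3,suppress=True)
s=manip.sense(); print(s['t'],s['tcp_pos'],R.from_quat(s['tcp_rot']).as_matrix().tolist(),s['joint_positions'])
c=cam('wrist');im=eyes.snapshot('wrist');save(sys.argv[1],cv2.resize(im,(800,600)))
Z={'edge':75,'catch':59.5,'plain_end':83,'bob_top':106,'pendulum_bar':75,'stand':0,'rider_tab':85,'rider':65,'rest':0,'moisture_tin':0}
for t in sys.argv[2:]:
    z=Z[t]
    for q in models.mark_of('wrist',t)[:2]: print(t,np.array(q['xy']),round(q['confidence'],2),atz(c,q['xy'],z))
E
python3 look.py w2 edge catch plain_end bob_top pendulum_bar rider_tab rider rest
```

```text
5.2 [437.141  60.239 231.369] [[0.0037948543180530625, -0.9999927928612203, 0.00011535302781638516], [-0.9999927963641907, -0.003794863437157827, -7.893807342301052e-05], [7.937525349298622e-05, -0.00011505263836639517, -0.9999999902312295]] [ 0.137  0.095 -0.192  1.284 -0.    -1.438]
edge [276.1  60.5] 0.65 [442.023 -52.352  75.   ]
plain_end [280.4 363.6] 0.6 [437.679 256.757  83.   ]
bob_top [279.6 106.6] 0.69 [438.914 -16.818 106.   ]
pendulum_bar [278.9 210.6] 0.76 [439.574  79.395  75.   ]
pendulum_bar [278.4 108.9] 0.54 [440.099 -13.967  75.   ]
rider_tab [100.8 105.8] 0.77 [588.331 -16.302  85.   ]
rider_tab [146.3 206.6] 0.22 [561.902  72.4    85.   ]
rider [ 99.8 107.9] 0.57 [599.973 -13.905  65.   ]
rest [101.9 103.2] 0.95 [631.019 -16.433   0.   ]
rest [277.9 107.7] 0.43 [441.259 -12.448   0.   ]
```

View pics/w2.png

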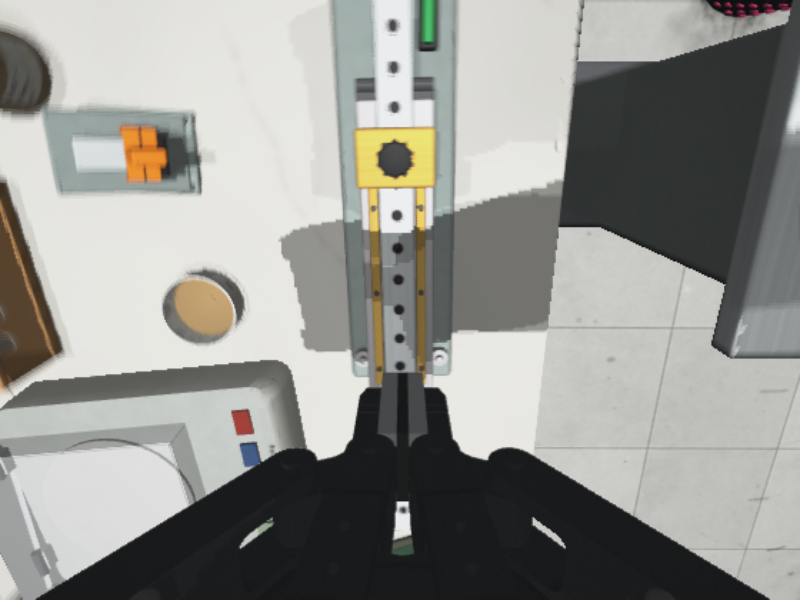

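Run:
```python
from h import *
np.set_printoptions(precision=1,suppress=True)
c=cam('wrist');a=cam('scene');b=cam('side')
for r in (375,379,383): print('pe',r,atz(c,(281,r),91))
for r in (127,157,187): print('bob',r,atz(c,(395*.7,r*.7),106))
print('edge rows',[atz(c,(276,r*.7),75) for r in (78,86,98)])
print('holes',[atz(c,(x*.7,y*.7),91) for x,y in((393,25),(393,67),(394,107),(396,215),(398,247),(398,280),(399,310),(399,340),(400,366))])
print('front top', atz(a,(150+312/2.667,120+322/2.667),91),atz(b,(120+303/2.667,140+307/2.667),91))
print('rear', atz(a,(150+163/2.667,120+150/2.667),91),atz(b,(120+122/2.667,140+130/2.667),91))
print('bed corners',[atz(c,(x*.7,y*.7),75) for x,y in ((357,98),(434,98),(363,340),(433,340))])
```

```text
pe 375 [438.  264.7  91. ]
pe 379 [438.  270.3  91. ]
pe 383 [438. 276.  91.]
bob 127 [440.8 -29.7 106. ]
bob 157 [440.9 -14.4 106. ]
bob 187 [441.    1.6 106. ]
edge rows [array([441.5, -56.8,  75. ]), array([441.5, -52.6,  75. ]), array([441.5, -46.2,  75. ])]
holes [array([441.7, -80.6,  91. ]), array([441.9, -60.6,  91. ]), array([441.5, -40.5,  91. ]), array([440.7,  19.4,  91. ]), array([439.6,  38.9,  91. ]), array([439.7,  59.9,  91. ]), array([439.2,  80. ,  91. ]), array([439.3, 100.9,  91. ]), array([438.7, 119.8,  91. ])]
front top [ 432.3 -104.2   91. ] [ 438.4 -102.7   91. ]
rear [435.8 254.6  91. ] [436.6 251.2  91. ]
bed corners [array([463.3, -46.2,  75. ]), array([418.3, -46.2,  75. ]), array([464.3, 107.9,  75. ]), array([415.9, 108. ,  75. ])]
```

Request:
{"name": "step_arm", "arguments": {
  "motion": [
    {"dp": [-0.028, 0, 0], "dr": [0, 0, 0]},
    {"dp": [-0.028, 0, 0], "dr": [0, 0, 0]},
    {"dp": [-0.028, 0, 0], "dr": [0, 0, 0]},
    {"dp": [-0.028, 0, 0], "dr": [0, 0, 0]},
    {"dp": [-0.028, 0, 0], "dr": [0, 0, 0]},
    {"dp": [-0.028, 0, 0], "dr": [0, 0, 0]},
    {"dp": [-0.028, 0, 0], "dr": [0, 0, 0]},
    {"dp": [-0.028, 0, 0], "dr": [0, 0, 0]},
    {"dp": [-0.001, 0, 0.02], "dr": [0, 0, 0]},
    {"dp": [0, 0, 0.02], "dr": [0, 0, 0]},
    {"dp": [0, 0, 0.02], "dr": [0, 0, 0]},
    {"dp": [0, 0, 0.02], "dr": [0, 0, 0]},
    {"dp": [0, 0, 0.02], "dr": [0, 0, 0]},
    {"dp": [0, 0, 0.02], "dr": [0, 0, 0]},
    {"dp": [0, 0, 0.02], "dr": [0, 0, 0]},
    {"dp": [0, 0, 0.018], "dr": [0, 0, 0]},
    {"dp": [0, 0, 0], "dr": [0, 0, 0]}
  ]
}}

```text
t: 7.35
tcp_pos: [435.9, 284.4, 71.2]
tcp_rot: [-0.707, 0.707, 0.0, -0.002]
ft_force: [-0.3, 0.3, 0.4]
opening: -0.001
```

```bash
python3 look.py w3 plain_end pendulum_bar
```

```text
7.35 [435.861 284.355  71.239] [[-0.0009397910965882616, -0.9999937846391678, -0.003398157696289295], [-0.9999970165875378, 0.0009474450668738299, -0.0022514803728599657], [0.00225468594684285, 0.003396031636974718, -0.9999916916456868]] [ 0.578  0.339 -0.305  0.93  -0.    -0.992]
plain_end [278.  241.3] 0.86 [437.505 258.937  83.   ]
```

View pics/w3.png

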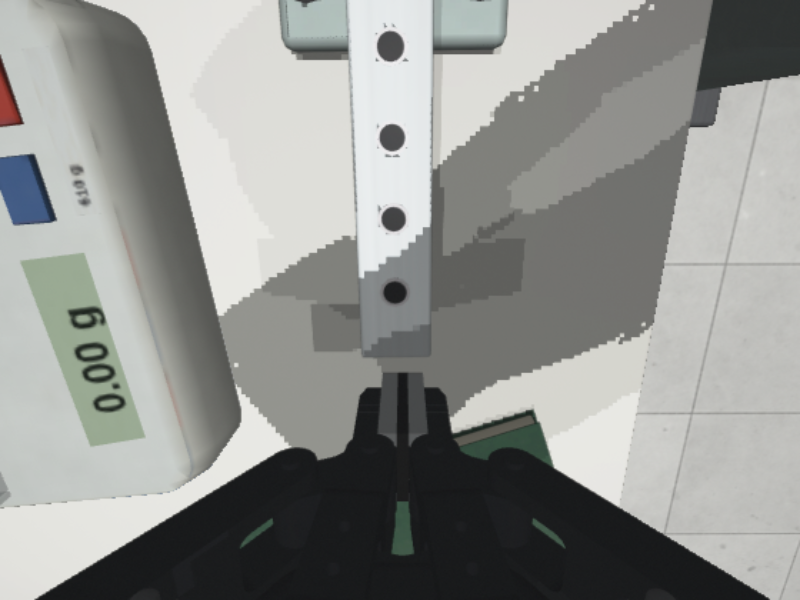

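Request:
{"name": "step_arm", "arguments": {
  "motion": [
    {"dp": [0.012, -0.0014, 0], "dr": [0, 0, 0]},
    {"dp": [0.005, 0, 0], "dr": [0, 0, 0]},
    {"dp": [0.005, -0.0001, 0], "dr": [0, 0, 0]},
    {"dp": [0.005, -0.0001, 0], "dr": [0, 0, 0]},
    {"dp": [0.005, -0.0001, 0], "dr": [0, 0, 0]},
    {"dp": [0.005, -0.0001, 0], "dr": [0, 0, 0]},
    {"dp": [0.005, -0.0001, 0], "dr": [0, 0, 0]},
    {"dp": [0.005, -0.0001, 0], "dr": [0, 0, 0]}
  ]
}}

```text
t: 8.3
tcp_pos: [440.0, 238.7, 74.2]
tcp_rot: [-0.707, 0.707, 0.0, 0.001]
ft_force: [0.4, 5.0, 4.6]
opening: -0.001
```

```bash
python3 look.py w4 plain_end
```

```text
8.3 [439.974 238.726  74.164] [[-0.00022699195089153523, -0.9999985174576048, 0.0017069145400851857], [-0.9999977740504581, 0.0002305717251638928, 0.002097315142942255], [-0.0020977055998138536, -0.001706434666923616, -0.9999963438492884]] [ 0.497  0.302 -0.354  0.912  0.001 -1.074]
plain_end [283.5 265.8] 0.88 [439.157 226.774  83.   ]
```

Request:
{"name": "step_arm", "arguments": {
  "motion": [
    {"dp": [0.005, 0, 0], "dr": [0, 0, 0]},
    {"dp": [0.005, 0, 0], "dr": [0, 0, 0]},
    {"dp": [0.005, -0.0001, 0], "dr": [0, 0, 0]},
    {"dp": [0.005, 0, 0], "dr": [0, 0, 0]},
    {"dp": [0.005, -0.0001, 0], "dr": [0, 0, 0]},
    {"dp": [0.005, 0, 0], "dr": [0, 0, 0]},
    {"dp": [0.005, -0.0001, 0], "dr": [0, 0, 0]},
    {"dp": [0.005, 0, 0], "dr": [0, 0, 0]},
    {"dp": [-0.008, 0, 0], "dr": [0, 0, 0]},
    {"dp": [0, 0, 0], "dr": [0, 0, 0]},
    {"dp": [0, 0, 0], "dr": [0, 0, 0]},
    {"dp": [0, 0, 0], "dr": [0, 0, 0]}
  ]
}}

```text
t: 9.6
tcp_pos: [439.2, 206.2, 73.0]
tcp_rot: [-0.707, 0.707, -0.0, -0.0]
ft_force: [0.1, 0.2, 0.1]
opening: 0.002
```

```bash
python3 look.py w5 plain_end
python3 - <<'E'
from h import *
np.set_printoptions(precision=1,suppress=True)
for n in('scene','side'):
    save(n+'1',eyes.snapshot(n));c=cam(n)
    for t,z in (('plain_end',83),('bob_top',106),('edge',75)):
        for q in models.mark_of(n,t)[:1]: print(n,t,np.array(q['xy']),q['confidence'],atz(c,q['xy'],z))
E
```

```text
9.6 [439.173 206.151  73.037] [[-7.05833544779954e-05, -0.9999998018494406, -0.000625555009612797], [-0.9999997038428848, 7.106273027176264e-05, -0.0007663316719449679], [0.0007663759737428365, 0.0006255007340901812, -0.9999995107082297]] [ 0.439  0.282 -0.387  0.902 -0.    -1.132]
plain_end [283.6 255.3] 0.87 [438.351 188.361  83.   ]
scene plain_end [218.  189.5] 0.65 [429.4 187.8  83. ]
scene bob_top [265.2 229.3] 0.63 [439.2 -81.3 106. ]
scene edge [259.8 236.4] 0.79 [435.8 -58.1  75. ]
side plain_end [175.5 202.5] 0.88 [434.8 182.9  83. ]
side bob_top [230.6 240.5] 0.95 [445.1 -77.8 106. ]
side edge [222.5 254.1] 0.59 [434.6 -63.3  75. ]
```

Request:
{"name": "step_arm", "arguments": {
  "motion": [
    {"dp": [0.007, 0, 0], "dr": [0, 0, 0]},
    {"dp": [0.003, 0, 0], "dr": [0, 0, 0]},
    {"dp": [0.003, 0, 0], "dr": [0, 0, 0]},
    {"dp": [-0.008, 0, 0], "dr": [0, 0, 0]},
    {"dp": [0, 0, 0], "dr": [0, 0, 0]},
    {"dp": [0, 0, 0], "dr": [0, 0, 0]},
    {"dp": [0, 0, 0], "dr": [0, 0, 0]},
    {"dp": [0, 0, 0], "dr": [0, 0, 0]}
  ]
}}

```text
t: 10.9
tcp_pos: [439.4, 201.2, 73.2]
tcp_rot: [-0.707, 0.707, -0.0, -0.0]
ft_force: [0.4, 0.2, 0.1]
opening: -0.005
```

```bash
python3 look.py w6 plain_end
```

```text
10.9 [439.372 201.195  73.22 ] [[-0.0002494121315483689, -0.9999999397890464, -0.0002412788686518958], [-0.9999999300588553, 0.0002494793599717903, -0.0002786437394077562], [0.00027870391672807685, 0.00024120935464758724, -0.999999932071085]] [ 0.43   0.279 -0.392  0.901 -0.    -1.141]
plain_end [283.1 252.6] 0.95 [438.766 182.151  83.   ]
```

Request:
{"name": "step_arm", "arguments": {
  "motion": [
    {"dp": [0.007, 0, 0], "dr": [0, 0, 0]},
    {"dp": [0.003, 0, 0], "dr": [0, 0, 0]},
    {"dp": [0.002, 0, 0], "dr": [0, 0, 0]},
    {"dp": [-0.008, 0, 0], "dr": [0, 0, 0]},
    {"dp": [0, 0, 0], "dr": [0, 0, 0]},
    {"dp": [0, 0, 0], "dr": [0, 0, 0]},
    {"dp": [0, 0, 0], "dr": [0, 0, 0]},
    {"dp": [0, 0, 0], "dr": [0, 0, 0]}
  ]
}}

```text
t: 11.8
tcp_pos: [439.4, 197.2, 73.2]
tcp_rot: [-0.707, 0.707, -0.0, -0.0]
ft_force: [0.2, -0.3, -0.4]
opening: -0.003
```

```bash
python3 look.py w7 plain_end
```

```text
11.8 [439.387 197.189  73.214] [[-0.0002257436359979689, -0.9999999538777073, -0.00020318561669982395], [-0.9999999299428961, 0.000225804289799966, -0.0002985408284115723], [0.00029858669482606115, 0.00020311820877312858, -0.9999999347944877]] [ 0.422  0.276 -0.396  0.899 -0.    -1.149]
plain_end [285.1 252. ] 0.67 [437.891 177.847  83.   ]
```

Request:
{"name": "step_arm", "arguments": {
  "motion": [
    {"dp": [0.007, 0, 0], "dr": [0, 0, 0]},
    {"dp": [0.002, 0, 0], "dr": [0, 0, 0]},
    {"dp": [0.002, 0, 0], "dr": [0, 0, 0]},
    {"dp": [-0.008, 0, 0], "dr": [0, 0, 0]},
    {"dp": [0, 0, 0], "dr": [0, 0, 0]},
    {"dp": [0, 0, 0], "dr": [0, 0, 0]},
    {"dp": [0, 0, 0], "dr": [0, 0, 0]},
    {"dp": [0, 0, 0], "dr": [0, 0, 0]}
  ]
}}

```text
t: 12.7
tcp_pos: [439.4, 194.2, 73.2]
tcp_rot: [-0.707, 0.707, -0.0, -0.0]
ft_force: [-0.2, 0.4, 0.3]
opening: 0.001
```

```bash
python3 look.py w8 plain_end
```

```text
12.7 [439.355 194.182  73.213] [[-0.00023211045990227582, -0.9999999364389437, -0.0002706415398374176], [-0.9999999162918746, 0.0002322016331756807, -0.0003368956000251519], [0.0003369584220192671, 0.00027056332018986077, -0.9999999066272514]] [ 0.416  0.274 -0.398  0.899 -0.    -1.154]
plain_end [284.1 253.8] 0.96 [438.303 175.729  83.   ]
```

Request:
{"name": "step_arm", "arguments": {
  "motion": [
    {"dp": [0.007, 0, 0], "dr": [0, 0, 0]},
    {"dp": [0.002, 0, 0], "dr": [0, 0, 0]},
    {"dp": [0.0015, 0, 0], "dr": [0, 0, 0]},
    {"dp": [-0.008, 0, 0], "dr": [0, 0, 0]},
    {"dp": [0, 0, 0], "dr": [0, 0, 0]},
    {"dp": [0, 0, 0], "dr": [0, 0, 0]},
    {"dp": [0, 0, 0], "dr": [0, 0, 0]},
    {"dp": [0, 0, 0], "dr": [0, 0, 0]}
  ]
}}

```text
t: 13.6
tcp_pos: [439.4, 191.7, 73.2]
tcp_rot: [-0.707, 0.707, -0.0, -0.0]
ft_force: [0.4, -0.2, 0.2]
opening: 0.002
```

```bash
python3 look.py w9 plain_end
```

```text
13.6 [439.365 191.689  73.244] [[-0.0002888780248473676, -0.999999935156896, -0.00021502486088735472], [-0.9999999222619622, 0.0002889357152342221, -0.0002683136635389676], [0.0002683757745026504, 0.00021494733425058126, -0.9999999408860419]] [ 0.411  0.273 -0.401  0.898 -0.    -1.159]
plain_end [285.2 252.7] 0.72 [437.822 172.707  83.   ]
plain_end [26.9 95.9] 0.17 [536.214 106.572  83.   ]
```

Request:
{"name": "step_arm", "arguments": {
  "motion": [
    {"dp": [0.007, 0, 0], "dr": [0, 0, 0]},
    {"dp": [0.002, 0, 0], "dr": [0, 0, 0]},
    {"dp": [0.0015, 0, 0], "dr": [0, 0, 0]},
    {"dp": [-0.008, 0, 0], "dr": [0, 0, 0]},
    {"dp": [0, 0, 0], "dr": [0, 0, 0]},
    {"dp": [0, 0, 0], "dr": [0, 0, 0]},
    {"dp": [0, 0, 0], "dr": [0, 0, 0]},
    {"dp": [0, 0, 0], "dr": [0, 0, 0]}
  ]
}}

```text
t: 14.5
tcp_pos: [439.4, 189.2, 73.2]
tcp_rot: [-0.707, 0.707, -0.0, -0.0]
ft_force: [-0.2, 0.9, 0.0]
opening: -0.002
```

```bash
python3 look.py w10 plain_end
```

```text
14.5 [439.379 189.188  73.24 ] [[-0.00022739496183787528, -0.9999999559809383, -0.00019060339155778242], [-0.9999999375127024, 0.00022744654136364433, -0.00027063381538367675], [0.00027067715555281215, 0.0001905418388813704, -0.9999999452138411]] [ 0.407  0.271 -0.403  0.897 -0.    -1.164]
plain_end [284.4 256.5] 0.56 [438.189 172.088  83.   ]
```

Request:
{"name": "step_arm", "arguments": {
  "motion": [
    {"dp": [0.007, 0, 0], "dr": [0, 0, 0]},
    {"dp": [0.002, 0, 0], "dr": [0, 0, 0]},
    {"dp": [0.0015, 0, 0], "dr": [0, 0, 0]},
    {"dp": [-0.008, 0, 0], "dr": [0, 0, 0]},
    {"dp": [0, 0, 0], "dr": [0, 0, 0]},
    {"dp": [0, 0, 0], "dr": [0, 0, 0]},
    {"dp": [0, 0, 0], "dr": [0, 0, 0]},
    {"dp": [0, 0, 0], "dr": [0, 0, 0]}
  ]
}}

```text
t: 15.4
tcp_pos: [439.4, 186.7, 73.2]
tcp_rot: [-0.707, 0.707, -0.0, -0.0]
ft_force: [0.2, -0.1, -0.3]
opening: -0.0
```

```bash
python3 look.py w11 plain_end; python3 -c "
import cv2,numpy as np
a=[cv2.imread(f'pics/w{i}.png').astype(int) for i in (8,9,10,11)]
for x,y in zip(a,a[1:]): print(abs(x-y)[150:370,330:460].mean())"
```

```text
15.4 [439.355 186.702  73.216] [[-0.00019431721992657972, -0.9999999521995794, -0.00024050292549230464], [-0.9999999366855737, 0.00019438890204026224, -0.0002980634216726632], [0.0002981101585247302, 0.00024044499140953864, -0.9999999266582672]] [ 0.402  0.27  -0.405  0.896 -0.    -1.169]
plain_end [283.  288.1] 0.92 [438.776 185.887  83.   ]
7.305710955710956
8.075477855477855
37.12356643356643
```

Request:
{"name": "step_arm", "arguments": {
  "motion": [
    {"dp": [-0.01, 0, 0], "dr": [0, 0, 0]},
    {"dp": [-0.01, 0, 0], "dr": [0, 0, 0]},
    {"dp": [0, 0, -0.02], "dr": [0, 0, 0]},
    {"dp": [0, 0, -0.02], "dr": [0, 0, 0]},
    {"dp": [0, 0, -0.02], "dr": [0, 0, 0]},
    {"dp": [0, 0, -0.02], "dr": [0, 0, 0]},
    {"dp": [0, 0, -0.02], "dr": [0, 0, 0]},
    {"dp": [0, 0, -0.02], "dr": [0, 0, 0]},
    {"dp": [0, 0, -0.02], "dr": [0, 0, 0]},
    {"dp": [0, 0, -0.02], "dr": [0, 0, 0]},
    {"dp": [0.018, -0.0076, 0], "dr": [0, 0, 0]},
    {"dp": [0.018, -0.0076, 0], "dr": [0, 0, 0]},
    {"dp": [0.018, -0.0076, 0], "dr": [0, 0, 0]},
    {"dp": [0.018, -0.0076, 0], "dr": [0, 0, 0]},
    {"dp": [0.018, -0.0076, 0], "dr": [0, 0, 0]},
    {"dp": [0.018, -0.0076, 0], "dr": [0, 0, 0]},
    {"dp": [0.018, -0.0076, 0], "dr": [0, 0, 0]},
    {"dp": [0.018, -0.0076, 0], "dr": [0, 0, 0]},
    {"dp": [0, 0, 0], "dr": [0, 0, 0]}
  ]
}}

```text
t: 17.4
tcp_pos: [501.1, 62.0, 233.2]
tcp_rot: [-0.706, 0.708, -0.0, -0.0]
ft_force: [0.0, 0.9, 0.0]
opening: 0.004
```

```bash
python3 look.py w12 edge bob_top rider_tab rider rest
```

```text
17.4 [501.126  61.969 233.185] [[-0.001843722035764589, -0.999998279895433, 0.00020222569186965057], [-0.9999982150808662, 0.001843638332354419, -0.0004133192245426492], [0.0004129456825530456, -0.0002029873766752382, -0.9999998941359886]] [ 0.123  0.203 -0.055  1.313 -0.    -1.446]
edge [353.3  58.6] 0.72 [441.141 -52.179  75.   ]
rider_tab [171.2 103.2] 0.94 [593.472 -17.373  85.   ]
rider [166.4 102.5] 0.81 [604.056 -17.579  65.   ]
rider [202.5 209.2] 0.45 [579.832  83.529  65.   ]
rest [160.5 103.8] 0.92 [632.14  -15.077   0.   ]
rest [351.5 309.7] 0.69 [407.337 249.256   0.   ]
```

View pics/w12.png

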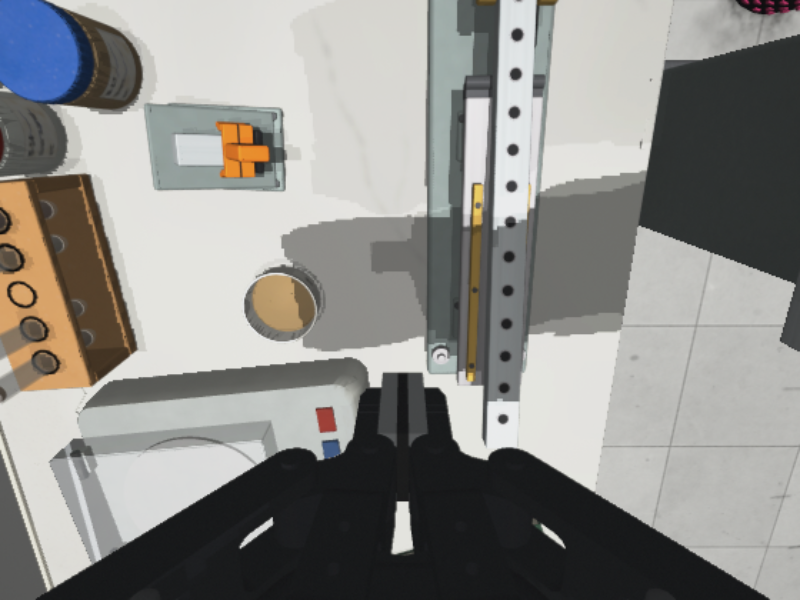

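Run:
```python
from h import *
from scipy.optimize import least_squares
np.set_printoptions(precision=2,suppress=True)
c=cam('wrist')
print('rest corners',[atz(c,(x*.7,y*.7),z) for x,y,z in((145,103,3),(283,109,3),(283,190,3),(152,189,3))])
px=np.array([(516,34),(516,74),(514,113),(513,149),(511,186),(510,222),(508,257),(507,291),(506,323),(505,356),(504,387),(503,418)])*.7
s=np.arange(60,-161,-20)
def model(v): # y of mid underside, x at edge, yaw, tilt ; bar underside passes over edge (z 75 at y=-52.3)
    e=np.array([v[1],-52.3,75]); dh=np.array([v[2],-1,0]); dh/=np.linalg.norm(dh)
    u=np.cos(v[3])*dh-np.array([0,0,np.sin(v[3])]); n=np.sin(v[3])*dh+np.array([0,0,np.cos(v[3])])
    return [e+u*(q-v[0])+16*n for q in s]
f=lambda v:(np.array([proj(c,p) for p in model(v)])-px).ravel()
for tl in (None,.17):
    g=(lambda v:f(v)) if tl is None else (lambda v:f([*v[:3],tl]))
    r=least_squares(g,[41,441,.01,.17]); print(r.x,np.sqrt(r.cost*2/12),f([*r.x[:3],tl or r.x[3]]).reshape(-1,2)[[0,6,11]])
```

```text
rest corners [array([688.04, -44.64,   3.  ]), array([587.48, -40.6 ,   3.  ]), array([592.26,  17.65,   3.  ]), array([693.56,  16.92,   3.  ])]
[ 40.94 438.01   0.     0.16] 0.431014937352928 [[ 0.49  0.47]
 [ 0.42 -0.38]
 [-0.2   0.02]]
[ 40.93 438.02   0.     0.17] 0.4632831048195458 [[ 0.48  0.4 ]
 [ 0.43 -0.43]
 [-0.21  0.41]]
```

Request:
{"name": "step_arm", "arguments": {
  "fingers": 0.05,
  "motion": [
    {"dp": [0, 0, 0], "dr": [0, 0, 1]},
    {"dp": [0, 0, 0], "dr": [0, 0, 1]},
    {"dp": [0, 0, 0], "dr": [0, 0, 1]},
    {"dp": [0, 0, 0], "dr": [0, 0, 1]},
    {"dp": [0, 0, 0], "dr": [0, 0, 1]},
    {"dp": [0, 0, 0], "dr": [0, 0, 1]},
    {"dp": [0, 0, 0], "dr": [0, 0, 1]},
    {"dp": [0, 0, 0], "dr": [0, 0, 1]},
    {"dp": [0, 0, 0], "dr": [0, 0, 1]},
    {"dp": [0, 0, 0], "dr": [0, 0, 1]},
    {"dp": [0, 0, 0], "dr": [0, 0, 1]},
    {"dp": [0, 0, 0], "dr": [0, 0, 1]},
    {"dp": [0, 0, 0], "dr": [0, 0, 1]},
    {"dp": [0, 0, 0], "dr": [0, 0, 1]},
    {"dp": [0, 0, 0], "dr": [0, 0, 1]}
  ]
}}

```text
t: 19.2
tcp_pos: [500.1, 63.4, 233.4]
tcp_rot: [0.002, 1.0, 0.0, 0.0]
ft_force: [-0.7, 0.2, 0.1]
opening: 0.589
```

Request:
{"name": "step_arm", "arguments": {
  "motion": [
    {"dp": [-0.0105, -0.0195, 0.0095], "dr": [0, 0, 0]},
    {"dp": [-0.0105, -0.0195, 0.0095], "dr": [0, 0, 0]},
    {"dp": [-0.0105, -0.0195, 0.0095], "dr": [0, 0, 0]},
    {"dp": [-0.0105, -0.0195, 0.0095], "dr": [0, 0, 0]},
    {"dp": [0, 0, 0], "dr": [0, 0, 0.5]},
    {"dp": [0, 0, 0], "dr": [0, -0.834, 0]},
    {"dp": [0, 0, 0], "dr": [0, -0.834, 0]},
    {"dp": [0, 0, 0], "dr": [0, -0.834, 0]},
    {"dp": [0, 0, 0], "dr": [0, -0.834, 0]},
    {"dp": [0, 0, 0], "dr": [0, -0.834, 0]},
    {"dp": [0, 0, 0], "dr": [0, 0, 0]},
    {"dp": [0, 0, 0], "dr": [0, 0, 0]}
  ]
}}

```text
t: 20.4
tcp_pos: [542.0, -14.8, 195.9]
tcp_rot: [0.025, 0.976, -0.006, 0.216]
ft_force: [0.7, -0.3, 1.3]
opening: 0.586
```

```bash
python3 look.py w13 rider_tab rider rest
python3 - <<'E'
from h import *
np.set_printoptions(precision=2,suppress=True)
c2=cam('wrist'); i=c2[4]
def camat(p,M):
    T=np.eye(4);T[:3,:3]=M;T[:3,3]=p; return (T@np.array(i['mount']),)+c2[1:]
D=np.array([[0,-1,0],[-1,0,0],[0,0,-1.]])
cB=camat([501.126,61.969,233.185],np.array([[-0.001843722035764589,-0.999998279895433,0.0002],[-0.9999982,0.0018436,-0.0004],[0.0004,-0.0002,-1]]))
cA=camat([437.141,60.239,231.369],np.array([[.0038,-1,.0001],[-1,-.0038,-.0001],[0.0001,-0.0001,-1]]))
P={}
for t,a,b in (('rider_tab',(100.8,105.8),(171.2,103.2)),('rider',(99.8,107.9),(166.4,102.5)),('rest',(101.9,103.2),(160.5,103.8))):
    q=models.mark_of('wrist',t)
    if q: print(t,tri([cA,cB,c2],[np.array(a),np.array(b),np.array(q[0]['xy'])]),tri([cB,c2],[np.array(b),np.array(q[0]['xy'])]))
E
```

```text
20.4 [542.045 -14.799 195.912] [[-0.9053391554280305, 0.051956452985314386, 0.42149915853064934], [0.047132746557406624, 0.9986493486914315, -0.021862812265010002], [-0.42206577431819314, 7.31530218995094e-05, -0.9065652082436318]] [-0.02  -0.01  -0.509  0.636 -0.014  0.029]
rider_tab [285.6 184.8] 0.73 [575.645 -14.155  85.   ]
rider [288.3 184.3] 0.7 [591.801 -12.289  65.   ]
rest [288.1 175.9] 0.71 [633.551 -13.09    0.   ]
rider_tab (array([605.5 , -15.25,  51.62]), [np.float64(1.4165000137005148), np.float64(0.8037133653186795), np.float64(0.6190259524837972)]) (array([605.07, -15.66,  51.34]), [np.float64(0.14732464541172796), np.float64(0.14075679467457083)])
rider (array([612.85, -13.86,  41.62]), [np.float64(1.8362420128255748), np.float64(2.6132834212366407), np.float64(0.7461206028766064)]) (array([613.03, -14.7 ,  41.01]), [np.float64(1.6831431390477463), np.float64(1.5906722499387653)])
rest (array([630.95, -14.49,   4.33]), [np.float64(1.5228700747358486), np.float64(0.5594658482053857), np.float64(1.0385066675967187)]) (array([631.53, -13.91,   4.48]), [np.float64(0.38295355574481194), np.float64(0.35880510278994454)])
```

View pics/w13.png

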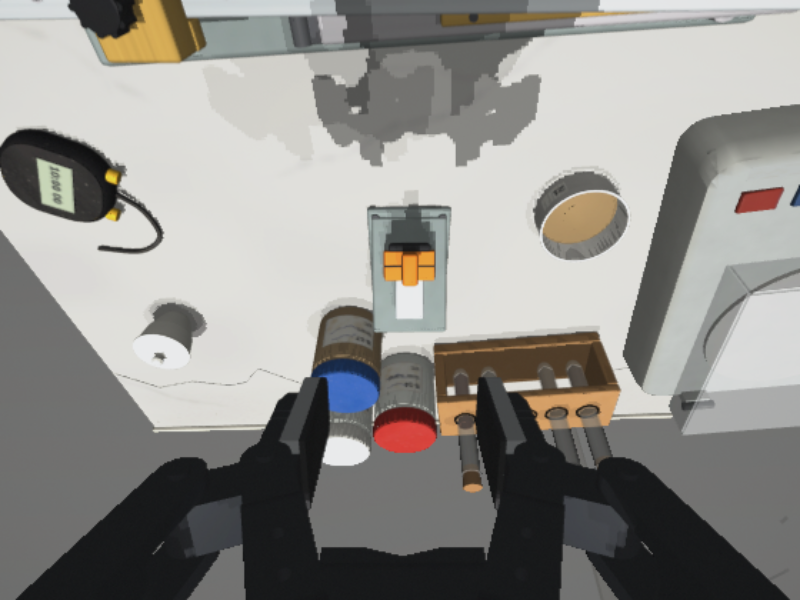

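Request:
{"name": "step_arm", "arguments": {
  "motion": [
    {"dp": [0.0004, 0.0005, 0.019], "dr": [0, 0, 0]},
    {"dp": [0.0004, 0.0005, 0.019], "dr": [0, 0, 0]},
    {"dp": [0.0004, 0.0005, 0.019], "dr": [0, 0, 0]},
    {"dp": [0.0004, 0.0005, 0.019], "dr": [0, 0, 0]},
    {"dp": [0.0004, 0.0005, 0.019], "dr": [0, 0, 0]},
    {"dp": [0.0002, 0.0005, 0.019], "dr": [0, 0, 0]},
    {"dp": [0, 0, 0], "dr": [0, 0, 0]},
    {"dp": [0, 0, 0], "dr": [0, 0, 0]}
  ]
}}

```text
t: 21.55
tcp_pos: [588.3, -14.8, 90.8]
tcp_rot: [0.026, 0.976, -0.006, 0.216]
ft_force: [-0.3, 0.1, -0.2]
opening: 0.584
```

```bash
python3 look.py w14 rider_tab rider
python3 - <<'E'
from h import *
np.set_printoptions(precision=2,suppress=True)
c2=cam('wrist'); i=c2[4]
def camat(p,M):
    T=np.eye(4);T[:3,:3]=M;T[:3,3]=p; return (T@np.array(i['mount']),)+c2[1:]
cB=camat([501.126,61.969,233.185],np.array([[-0.001843722035764589,-0.999998279895433,0.0002],[-0.9999982,0.0018436,-0.0004],[0.0004,-0.0002,-1]]))
cC=camat([542.045,-14.8,195.9],np.array([[-.90534,.05196,.4215],[.04713,.99865,-.02186],[-.42207,.00007,-.90657]]))
for t,b,d in (('rider_tab',(171.2,103.2),(285.6,184.8)),('rider',(166.4,102.5),(288.3,184.3))):
    q=models.mark_of('wrist',t)
    if q: 
        x=tri([cB,cC,c2],[np.array(b),np.array(d),np.array(q[0]['xy'])]); y=tri([cB,c2],[np.array(b),np.array(q[0]['xy'])])
        print(t,x,y); 
        s=manip.sense(); print('in tool',R.from_quat(s['tcp_rot']).as_matrix().T@(y[0]-s['tcp_pos']))
q=models.silhouettes('wrist','rider'); print([(z['confidence'],z['bbox']) for z in q[:2]])
for p in ((609,-15,45),(605,-15.5,51.5),(616.5,-16,35)): print(proj(c2,p))
E
```

```text
21.55 [588.341 -14.794  90.804] [[-0.9055022121418848, 0.05274589094142065, 0.42105060835361424], [0.04775130773016431, 0.9986079500542644, -0.022404791864220626], [-0.4216462455853391, -0.00018187142616395667, -0.9067603931064547]] [-0.017  0.182 -0.606  0.348 -0.015  0.032]
rider_tab [284.3 241.2] 0.8 [568.374 -13.403  85.   ]
rider [288.9 234.7] 0.8 [586.461 -11.626  65.   ]
rider_tab (array([603.21, -15.23,  55.07]), [np.float64(1.0663224577554522), np.float64(2.2876059147588546), np.float64(2.656363092429189)]) (array([603.33, -15.35,  56.93]), [np.float64(0.6262944183275394), np.float64(0.919651026767643)])
in tool [ 1.86  0.17 38.06]
rider (array([612.05, -13.71,  42.69]), [np.float64(2.8712574164407005), np.float64(1.7838391140042933), np.float64(2.9553817353195573)]) (array([612.01, -14.23,  44.09]), [np.float64(2.271985530006474), np.float64(3.2152857252238505)])
in tool [-0.55  1.77 53.32]
[(0.82, [258.7, 216.0, 313.0, 265.5])]
[284.28 232.58]
[283.23 236.16]
[283.23 229.  ]
```

View pics/w14.png

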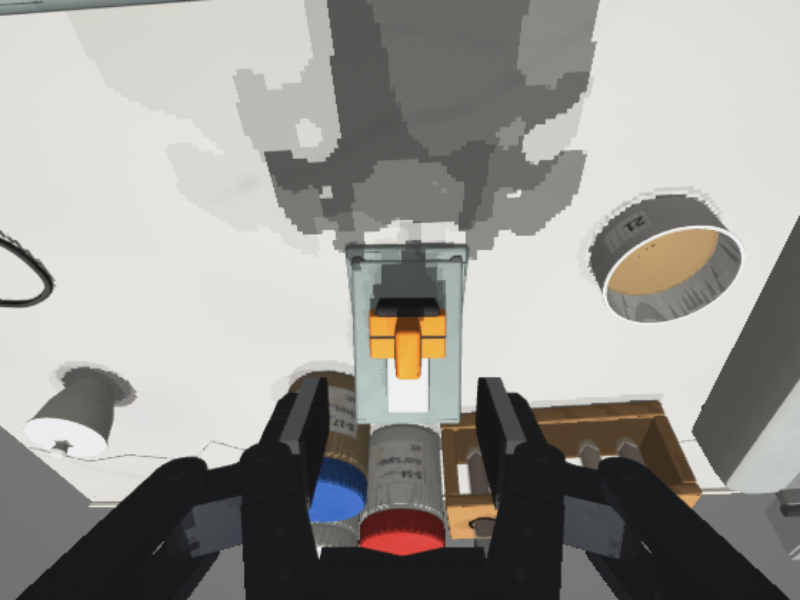

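Request:
{"name": "step_arm", "arguments": {
  "motion": [
    {"dp": [0.0005, 0.0004, 0.0092], "dr": [0, 0, 0]},
    {"dp": [0.0005, 0.0003, 0.0092], "dr": [0, 0, 0]},
    {"dp": [0.0005, 0.0003, 0.0092], "dr": [0, 0, 0]},
    {"dp": [0.0005, 0.0003, 0.0092], "dr": [0, 0, 0]},
    {"dp": [0, 0, 0.0092], "dr": [0, 0, 0]},
    {"dp": [0, 0, 0], "dr": [0, 0, 0]},
    {"dp": [0, 0, 0], "dr": [0, 0, 0]}
  ]
}}

```text
t: 22.55
tcp_pos: [606.0, -14.4, 48.0]
tcp_rot: [0.026, 0.976, -0.006, 0.216]
ft_force: [0.0, 0.5, 0.1]
opening: 0.583
```

Request:
{"name": "step_arm", "arguments": {
  "fingers": 0,
  "motion": [
    {"dp": [0, 0, 0], "dr": [0, 0, 0]},
    {"dp": [0, 0, 0], "dr": [0, 0, 0]},
    {"dp": [0, 0, 0], "dr": [0, 0, 0]},
    {"dp": [0, 0, 0], "dr": [0, 0, 0]},
    {"dp": [0, 0, 0], "dr": [0, 0, 0]},
    {"dp": [0, 0, 0], "dr": [0, 0, 0]},
    {"dp": [0, 0, 0], "dr": [0, 0, 0]}
  ]
}}

```text
t: 23.25
tcp_pos: [606.4, -14.4, 49.1]
tcp_rot: [0.026, 0.976, -0.006, 0.217]
ft_force: [-3.8, -0.4, 5.9]
opening: 0.102
```

```bash
python3 look.py w15 rider_tab rider
python3 - <<'E'
from h import *
print(manip.sense()['opening'])
q=models.silhouettes('wrist','rider'); print([(z['confidence'],z['bbox']) for z in q[:2]])
E
```

```text
23.25 [606.353 -14.368  49.077] [[-0.9045826683717397, 0.052684220162214, 0.4230302223569408], [0.04771394566050393, 0.9986112218664391, -0.022338463508578058], [-0.4236196117638676, -2.2545885624301876e-05, -0.9058401757598926]] [-0.016  0.268 -0.631  0.235 -0.016  0.033]
rider_tab [282.3 283.5] 0.87 [557.458 -12.512  85.   ]
rider [282.1 270.1] 0.84 [578.428 -13.621  65.   ]
0.10080373158369084
[(0.94, [249.1, 246.7, 316.3, 320.2])]
```

View pics/w15.png

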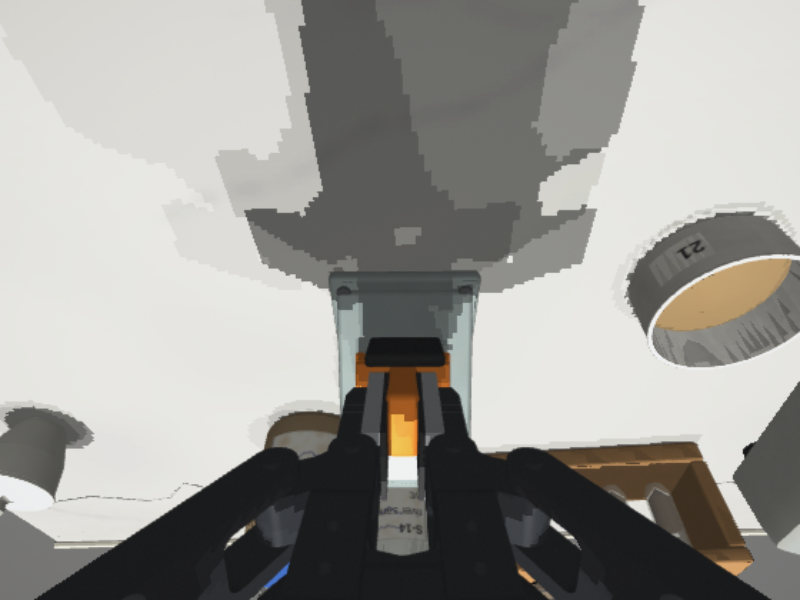

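Request:
{"name": "step_arm", "arguments": {
  "motion": [
    {"dp": [0.0009, 0, -0.0049], "dr": [0, 0, 0]},
    {"dp": [0.0017, 0, -0.0098], "dr": [0, 0, 0]},
    {"dp": [0.0017, 0, -0.0098], "dr": [0, 0, 0]},
    {"dp": [0.0017, 0, -0.0098], "dr": [0, 0, 0]},
    {"dp": [0.0017, 0, -0.0098], "dr": [0, 0, 0]},
    {"dp": [0, 0, -0.02], "dr": [0, 0, 0]},
    {"dp": [0, 0, -0.02], "dr": [0, 0, 0]},
    {"dp": [0, 0, -0.02], "dr": [0, 0, 0]},
    {"dp": [0, 0, -0.02], "dr": [0, 0, 0]},
    {"dp": [0, 0, -0.02], "dr": [0, 0, 0]},
    {"dp": [0, 0, 0], "dr": [0, 0.834, 0]},
    {"dp": [0, 0, 0], "dr": [0, 0.834, 0]},
    {"dp": [0, 0, 0], "dr": [0, 0.834, 0]},
    {"dp": [0, 0, 0], "dr": [0, 0.834, 0]},
    {"dp": [0, 0, 0], "dr": [0, 0.834, 0]},
    {"dp": [0, 0, 0], "dr": [0, 0, 0]}
  ]
}}

```text
t: 25.05
tcp_pos: [539.6, -10.9, 175.5]
tcp_rot: [0.026, 1.0, -0.0, -0.001]
ft_force: [1.1, 0.5, 0.1]
opening: 0.107
```

Request:
{"name": "step_arm", "arguments": {
  "motion": [
    {"dp": [0, 0, 0], "dr": [0, 0, -0.95]},
    {"dp": [0, 0, 0], "dr": [0, 0, -0.95]},
    {"dp": [0, 0, 0], "dr": [0, 0, -0.95]},
    {"dp": [0, 0, 0], "dr": [0, 0, -0.95]},
    {"dp": [0, 0, 0], "dr": [0, 0, -0.95]},
    {"dp": [0, 0, 0], "dr": [0, 0, -0.95]},
    {"dp": [0, 0, 0], "dr": [0, 0, -0.95]},
    {"dp": [0, 0, 0], "dr": [0, 0, -0.95]},
    {"dp": [0, 0, 0], "dr": [0, 0, -0.95]},
    {"dp": [0, 0, 0], "dr": [0, 0, -0.95]},
    {"dp": [0, 0, 0], "dr": [0, 0, -0.95]},
    {"dp": [0, 0, 0], "dr": [0, 0, -0.95]},
    {"dp": [0, 0, 0], "dr": [0, 0, -0.95]},
    {"dp": [0, 0, 0], "dr": [0, 0, -0.95]},
    {"dp": [0, 0, 0], "dr": [0, 0, -0.95]},
    {"dp": [0, 0, 0], "dr": [0, 0, -0.95]},
    {"dp": [0, 0, 0], "dr": [0, 0, -0.3]},
    {"dp": [0, 0, 0], "dr": [0, 0, 0]}
  ]
}}

```text
t: 26.85
tcp_pos: [537.6, -10.8, 176.4]
tcp_rot: [0.707, -0.707, 0.001, -0.001]
ft_force: [0.4, -0.7, -1.0]
opening: 0.108
```

```bash
python3 -c "
from h import *
s=manip.sense();print(s['t'],s['tcp_pos'],R.from_quat(s['tcp_rot']).as_matrix().round(4).tolist(),s['opening'],s['ft_force'])"
```

```text
26.85 [537.59805369 -10.76564616 176.36641207] [[0.0, -1.0, 0.002], [-1.0, -0.0, -0.0002], [0.0002, -0.002, -1.0]] 0.10825044241566735 [ 0.35225152 -0.71118611 -1.00810168]
```

Request:
{"name": "step_arm", "arguments": {
  "motion": [
    {"dp": [0.0075, 0.0166, 0.0043], "dr": [0, 0, 0]},
    {"dp": [0.0075, 0.0166, 0.0043], "dr": [0, 0, 0]},
    {"dp": [0.0075, 0.0166, 0.0043], "dr": [0, 0, 0]},
    {"dp": [0.0075, 0.0166, 0.0043], "dr": [0, 0, 0]},
    {"dp": [0.0075, 0.0166, 0.0043], "dr": [0, 0, 0]},
    {"dp": [0.0075, 0.0166, 0.0043], "dr": [0, 0, 0]},
    {"dp": [0, 0, 0], "dr": [0, 0, 0]},
    {"dp": [0, 0, 0], "dr": [0, 0, 0]}
  ]
}}

```text
t: 27.65
tcp_pos: [438.8, -55.8, 150.6]
tcp_rot: [-0.707, 0.708, -0.001, 0.001]
ft_force: [-0.0, 0.4, -0.3]
opening: 0.102
```

```bash
python3 look.py w16 edge rider rider_tab bob_top
python3 - <<'E'
from h import *
c=cam('wrist')
q=models.silhouettes('wrist','rider'); print([(z['confidence'],z['bbox']) for z in q[:2]])
n=np.array([0,-.169,.986]);u=np.array([0,-.986,-.169])
for s in (-20,0,20,40,60): 
    p=np.array([438,-52.3,75])+u*(s-40.9)+16*n; print(s,p,proj(c,p)/.7,proj(c,p-[10,0,0])/.7)
E
```

```text
27.65 [438.828 -55.771 150.578] [[-0.0017115303590916906, -0.9999967212145386, 0.001904789752856145], [-0.999998512502071, 0.0017111202058621424, -0.00021693613540151447], [0.00021367609988043638, -0.0019051582122670558, -0.9999981623556669]] [-0.126  0.141 -0.352  1.076  0.    -1.696]
edge [279.5 228.4] 0.88 [440.46  -51.402  75.   ]
rider [282.6 268.8] 0.68 [438.263 -13.306  65.   ]
rider_tab [282.5 283.7] 0.9 [438.375 -12.347  85.   ]
bob_top [280.1 147.4] 0.81 [ 439.664 -113.356  106.   ]
[(0.66, [251.1, 248.8, 316.5, 319.5])]
-20 [438.       5.0434 101.0681] [405.23359061 454.42782473] [425.85179022 454.4205372 ]
0 [438.     -14.6766  97.6881] [405.26254821 415.36931277] [426.17758922 415.36167744]
20 [438.     -34.3966  94.3081] [405.29235179 375.16972522] [426.51290634 375.16172473]
40 [438.     -54.1166  90.9281] [405.32303898 333.77831687] [426.85816487 333.76993276]
60 [438.     -73.8366  87.5481] [405.35464966 291.1412883 ] [427.21381356 291.13250093]
```

View pics/w16.png

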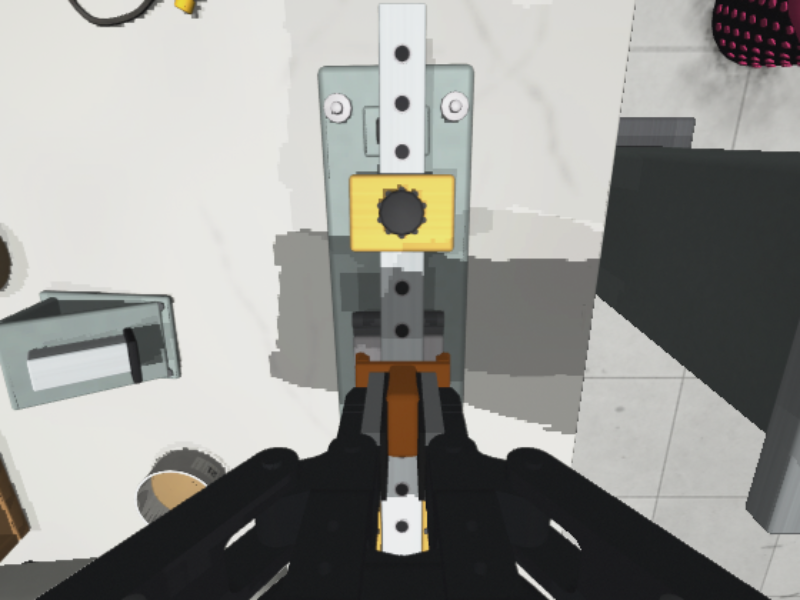

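Request:
{"name": "step_arm", "arguments": {
  "motion": [
    {"dp": [0.0012, 0, 0.01], "dr": [0, 0, 0]},
    {"dp": [0, 0, 0.01], "dr": [0, 0, 0]},
    {"dp": [0, 0, 0.01], "dr": [0, 0, 0]},
    {"dp": [0, 0, 0.008], "dr": [0, 0, 0]},
    {"dp": [0, 0, 0.005], "dr": [0, 0, 0]},
    {"dp": [0, 0, 0.005], "dr": [0, 0, 0]},
    {"dp": [0, 0, 0.003], "dr": [0, 0, 0]},
    {"dp": [0, 0, 0], "dr": [0, 0, 0]},
    {"dp": [0, 0, 0], "dr": [0, 0, 0]}
  ]
}}

```text
t: 28.85
tcp_pos: [439.1, -56.9, 102.1]
tcp_rot: [-0.707, 0.707, -0.001, 0.001]
ft_force: [-13.9, 2.4, 43.5]
opening: 0.106
```

```bash
python3 look.py w17 edge rider rider_tab bob_top
python3 - <<'E'
from h import *
c=cam('wrist')
T=np.eye(4);T[:3,:3]=np.array([[-.0017,-1,.0019],[-1,.0017,-.0002],[.0002,-.0019,-1]]);T[:3,3]=[438.83,-55.77,150.58]
c16=(T@np.array(c[4]['mount']),)+c[1:]
n=np.array([0,-.169,.986]);u=np.array([0,-.986,-.169])
for s in (90,95,100): print(s,[ (proj(c16,np.array([439.5,-53.7,75])+u*(s-40.9+d)+31*n)/.7)[1] for d in(-16,0,16)])
for s in (40,60,120,140,160): print(s,(proj(c16,np.array([439.5,-53.7,75])+u*(s-40.9)+16*n)/.7)[1])
E
```

```text
28.85 [439.12  -56.918 102.112] [[-0.0002847197548722399, -0.9999957483734151, 0.002902097475103757], [-0.9999999189579071, 0.0002838924968157877, -0.0002854631845281186], [0.00028463808714704396, -0.002902178516919627, -0.9999957481614689]] [-0.129  0.184 -0.437  0.947  0.    -1.699]
rider [284.2 268.1] 0.84 [437.659 -42.068  65.   ]
rider_tab [280.8 284. ] 0.59 [439.66  -43.261  85.   ]
bob_top [284.6 162.8] 0.97 [ 437.874 -115.172  106.   ]
90 [np.float64(260.48373346933846), np.float64(221.98556832011354), np.float64(182.45461884307156)]
95 [np.float64(248.56154484721617), np.float64(209.74502556603596), np.float64(169.88279823112313)]
100 [np.float64(236.54121788773406), np.float64(197.40237916264863), np.float64(157.2046921211677)]
40 331.11965022516375
60 288.4473389384279
120 152.36716740863713
140 104.10436691654878
160 54.272209477278466
```

Request:
{"name": "step_arm", "arguments": {
  "motion": [
    {"dp": [0, 0, -0.004], "dr": [0, 0, 0]},
    {"dp": [0, 0, -0.004], "dr": [0, 0, 0]},
    {"dp": [0, 0, 0], "dr": [0, 0, 0]}
  ]
}}

```text
t: 29.4
tcp_pos: [439.2, -57.0, 107.4]
tcp_rot: [-0.707, 0.707, -0.0, 0.0]
ft_force: [-0.0, 0.2, -0.5]
opening: 0.1
```

```bash
python3 look.py w18 edge rider rider_tab
python3 - <<'E'
from h import *
print(manip.sense()['ft_force'])
i=cv2.imread('pics/w18.png'); cv2.imwrite('pics/v18.png',cv2.resize(i[200:480,280:520],(686,800))[:600] if 0 else cv2.resize(i[230:470,280:520],(600,600)))
E
```

```text
29.4 [439.153 -57.012 107.41 ] [[-0.00039718625026387397, -0.999999584334606, 0.0008207153573723362], [-0.9999999050913403, 0.0003970391576059013, -0.0001793800928342902], [0.00017905416213806778, -0.0008207865267857866, -0.9999996471244801]] [-0.129  0.18  -0.426  0.964 -0.    -1.699]
rider [284.  268.2] 0.82 [437.697 -39.133  65.   ]
rider_tab [283.4 281.7] 0.8 [438.186 -41.58   85.   ]
[-0.24638989  0.1220095  -0.76479494]
```

View pics/v18.png

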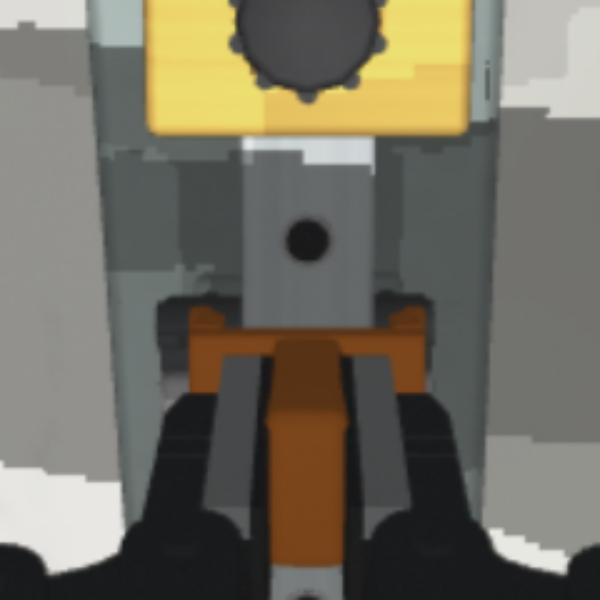

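Request:
{"name": "step_arm", "arguments": {
  "motion": [
    {"dp": [0.0025, 0, 0], "dr": [0, 0, 0]},
    {"dp": [0, 0, 0.002], "dr": [0, 0, 0]},
    {"dp": [0, 0, 0.0015], "dr": [0, 0, 0]},
    {"dp": [0, 0, 0.001], "dr": [0, 0, 0]},
    {"dp": [0, 0, 0], "dr": [0, 0, 0]},
    {"dp": [0, 0, 0], "dr": [0, 0, 0]}
  ]
}}

```text
t: 30.2
tcp_pos: [438.7, -59.5, 102.6]
tcp_rot: [-0.707, 0.707, 0.0, -0.0]
ft_force: [1.1, -0.4, 0.8]
opening: 0.106
```

Request:
{"name": "step_arm", "arguments": {
  "motion": [
    {"dp": [0, 0, 0.001], "dr": [0, 0, 0]},
    {"dp": [0, 0, 0], "dr": [0, 0, 0]}
  ]
}}

```text
t: 30.4
tcp_pos: [439.0, -59.4, 102.1]
tcp_rot: [-0.707, 0.707, -0.0, 0.0]
ft_force: [-1.3, 0.5, 5.6]
opening: 0.104
```

Request:
{"name": "step_arm", "arguments": {
  "motion": [
    {"dp": [0, 0, 0.001], "dr": [0, 0, 0]},
    {"dp": [0, 0, 0], "dr": [0, 0, 0]}
  ]
}}

```text
t: 30.6
tcp_pos: [439.1, -59.4, 102.0]
tcp_rot: [-0.707, 0.707, -0.001, 0.0]
ft_force: [-5.0, 1.6, 18.0]
opening: 0.104
```

Request:
{"name": "step_arm", "arguments": {
  "motion": [
    {"dp": [0, 0, -0.0015], "dr": [0, 0, 0]},
    {"dp": [0, 0, 0], "dr": [0, 0, 0]}
  ]
}}

```text
t: 30.8
tcp_pos: [439.0, -59.5, 102.3]
tcp_rot: [-0.707, 0.707, -0.0, 0.0]
ft_force: [1.2, 0.8, 0.1]
opening: 0.105
```

Request:
{"name": "step_arm", "arguments": {
  "fingers": 0.03,
  "motion": [
    {"dp": [0, 0, 0], "dr": [0, 0, 0]},
    {"dp": [0, 0, 0], "dr": [0, 0, 0]},
    {"dp": [0, 0, 0], "dr": [0, 0, 0]},
    {"dp": [0, 0, 0], "dr": [0, 0, 0]},
    {"dp": [0, 0, 0], "dr": [0, 0, 0]}
  ]
}}

```text
t: 31.3
tcp_pos: [438.8, -59.5, 102.0]
tcp_rot: [-0.707, 0.707, 0.0, -0.0]
ft_force: [0.6, -0.4, -0.6]
opening: 0.352
```

```bash
python3 look.py w19 rider rider_tab
python3 - <<'E'
from h import *
print(manip.sense()['ft_force'])
i=cv2.imread('pics/w19.png'); cv2.imwrite('pics/v19.png',cv2.resize(i[230:470,280:520],(600,600)))
E
```

```text
31.3 [438.756 -59.467 102.01 ] [[-0.0003181519555145177, -0.9999999389046295, -0.0001448104642907272], [-0.9999999445270438, 0.00031816623135508227, -9.857057623665712e-05], [9.861664401413539e-05, 0.00014477909583607678, -0.9999999846568853]] [-0.135  0.186 -0.434  0.951 -0.    -1.705]
rider [282.  272.9] 0.89 [438.533 -41.329  65.   ]
rider_tab [281.9 284.7] 0.87 [438.634 -45.422  85.   ]
[ 0.84437988  1.17044507 -0.1631932 ]
```

View pics/v19.png

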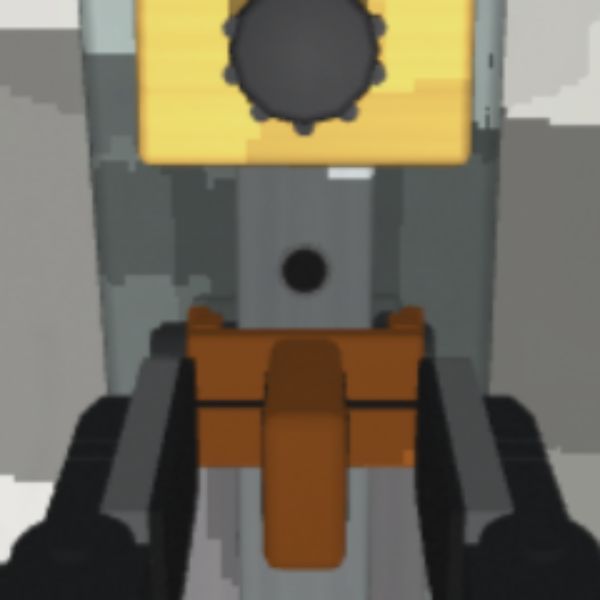

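Request:
{"name": "step_arm", "arguments": {
  "motion": [
    {"dp": [0, 0, -0.005], "dr": [0, 0, 0]},
    {"dp": [0, 0, -0.015], "dr": [0, 0, 0]},
    {"dp": [0, 0, -0.02], "dr": [0, 0, 0]},
    {"dp": [0, 0, -0.03], "dr": [0, 0, 0]},
    {"dp": [0, 0, -0.03], "dr": [0, 0, 0]},
    {"dp": [0, 0, 0], "dr": [0, 0, 0]},
    {"dp": [0, 0, 0], "dr": [0, 0, 0]}
  ]
}}

```text
t: 32.15
tcp_pos: [439.1, -59.5, 202.6]
tcp_rot: [-0.707, 0.707, -0.001, 0.0]
ft_force: [0.5, 0.4, -0.6]
opening: 0.352
```

```bash
python3 look.py w20 rider rider_tab edge bob_top
python3 - <<'E'
from h import *
np.set_printoptions(precision=1,suppress=True)
c=cam('wrist'); print(c[0][:3,3])
T=np.eye(4);T[:3,:3]=np.array([[0,-1,0],[-1,0,0],[0,0,-1.]]);T[:3,3]=[438.76,-59.47,102.0]
c19=(T@np.array(c[4]['mount']),)+c[1:]
n=np.array([0,-.169,.986]);u=np.array([0,-.986,-.169]);E=np.array([439,-53.0,75])
f=lambda cc,s,h:(proj(cc,E+u*(s-40.2)+h*n)/.7)[1]
print('w19 hole60',f(c19,60,16),'index',[(s,f(c19,s,21)) for s in(36,39,42,45)])
print('w20 holes',[(s,f(c,s,16)) for s in(0,20,60)],'index',[(s,f(c,s,21)) for s in(36,39,42,45)])
i=cv2.imread('pics/w20.png'); cv2.imwrite('pics/v20.png',cv2.resize(i[190:490,280:520],(640,800))[:,:] if 0 else cv2.resize(i[200:500,250:550],(600,600)))
E
```

```text
32.15 [439.124 -59.514 202.611] [[-0.00036124385717920633, -0.9999988010769507, 0.0015057714091730508], [-0.9999998941841686, 0.00036081452715349587, -0.0002853848775628699], [0.00028484123120936023, -0.001505874343372549, -0.9999988256032779]] [-0.135  0.11  -0.249  1.21  -0.    -1.705]
rider [283.  210.4] 0.86 [437.998 -47.136  65.   ]
rider_tab [279.2 184.3] 0.67 [441.181 -76.553  85.   ]
rider_tab [282.3 209.7] 0.63 [438.658 -54.72   85.   ]
bob_top [282.2 141.4] 0.69 [ 438.773 -113.69   106.   ]
[ 438.6 -144.6  343.7]
w19 hole60 338.8548892047744 index [(36, np.float64(407.01772793339916)), (39, np.float64(399.09457001133126)), (42, np.float64(391.1257658323491)), (45, np.float64(383.11091979661586))]
w20 holes [(0, np.float64(369.81572233834424)), (20, np.float64(336.3584134933138)), (60, np.float64(266.9804797072193))] index [(36, np.float64(310.64299440092407)), (39, np.float64(305.36195750351027)), (42, np.float64(300.06133094523045)), (45, np.float64(294.74100552369697))]
```

View pics/v20.png

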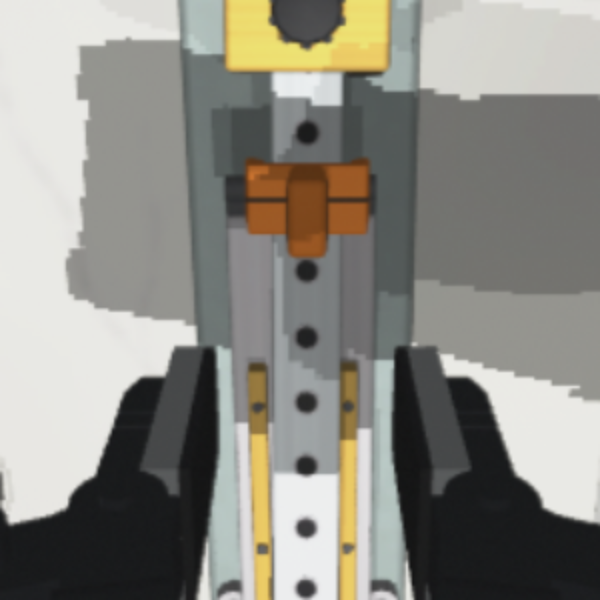

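```bash
python3 -c "
from plant import manip
print(manip.sense()['ft_force']); print(manip.sign_off())"
```

```text
[-0.65258929 -0.7670128   0.54900028]
the job is handed in; nothing more can be done
None
```

I nudged the bar out until it tipped onto the catch and set the rider astride it over the edge. I handed the job in at about 32 s, with the gripper clear of everything; no verdict was reported.

- **Tipping:** the bar tipped on the last 2.5 mm nudge. A fit to its drilled holes then put the bar about 0.16 rad down, with the point over the edge about 41 mm from the bar's middle.
- **Rider position:** the index line sits about 42 mm from the bar's middle and about 5 mm beyond the edge along the stand. The balance point is about 41–42 mm, from the bob's measured place of about -26 mm. The closing picture shows the rider upright, straddling the bar and released.
- **What went wrong on the way:** the first lowering touched about 5 mm higher than I expected and pressed with 43 N. I lifted off, revised how deep I took the rider to sit in the grip, and lowered again with at most 18 N before letting go.
- **Disagreements:** the scene and side cameras placed the edge 4–11 mm off the wrist camera, so I used the wrist camera. The wrist-camera estimates of the bar differed by 1–3 mm.
- **Not checked:** I took no last measurement of the stopwatch, tin or crucible, but no move went near them. I viewed 12 pictures, two over the budget.

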